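# Clear the inspection light, then index the board over it

## Task

Swing the circuit board in the indexing holder over the round inspection light. First take away the jar that was left standing on the light and set it upright in the shallow tray, putting it down gently without dropping or tipping it; then lift the holder's sprung plunger, turn the head until the board is over the light, and let the plunger drop fully home in that station's slot. Leave the spare jar and the small motor on the bench where they are.

Things in the scene. Friction and masses are not known exactly. Their poses are not given: they have to be found in the camera images.
- pivot (a point): On the vertical turning axis of the board holder, 60 mm above the bench. The holder is a fixed dark round foot (116 mm wide) and column (48 mm) with a slotted aluminium index plate (an arc of 68 to 92 mm radius, top 40 mm above the bench) on one side. Its x axis points the way the board points when the head joint is 0, z up.
- head (a joint): Turn of the holder's head about the vertical axis, rad, counter-clockwise from above positive, stops at -1.2 and 1.2. The plunger can drop home at three stations only: -1.047, 0 and 1.047 (60 degrees apart); it starts locked at 0. The head is a flat bar, 30 mm wide, 55 to 65 mm above the bench, that carries the board at one end and the plunger at the other (tail) end.
- plunger (a joint): Lift of the sprung plunger in m: 0 = fully home in its slot, 0.020 = upper stop. The pin leaves the slot at about 0.011. A spring pushes it down with 4.5 N at home, 7.5 N at the upper stop.
- knob (a point): Middle of the plunger's round upright black knob, 24 mm in diameter, 26 mm high; 13 mm below its top, 100 mm above the bench when home; the steel sleeve under it ends 23 mm below this point. 80 mm from the turning axis, at the far end of the bar from the board; rides with both. Its x axis points from the knob towards the turning axis and the board.
- board (a point): Middle of the green circuit board (about 76 x 82 mm with its frame, 58 to 67 mm above the bench, parts on top to 71 mm), 130 mm from the turning axis. It passes above the light but not above the jar.
- light: Round flat inspection light, black with a white ring on top, 80 mm in diameter, 20 mm high, fixed to the bench 130 mm from the turning axis, below one of the two outer stations (a square steel dish is below the other). Origin: centre of its underside.
- jar: Amber jar with black cap, standing on the light, 44 mm in diameter, 75 mm high, about 0.16 kg. Origin: centre of its underside, z along its axis.
- tray: Shallow grey tray, fixed, 140 x 140 mm outside, 22 mm high, walls and floor 5 mm thick, empty. Origin: centre of its underside. (The taller yellow bin, 100 x 140 x 70 mm, is not the tray.)
- spare_jar: Bystander: a jar just like the other, standing on the bench itself. Origin: centre of its underside.
- motor: Bystander: small drone motor standing on the bench, 29 mm in diameter, 36 mm high. Origin: centre of its underside.
Not all that is in view belongs to the job. What is shaped like the jar but green is not meant.

How it is judged:
On the way, in this order (a step that is already met when the one before it is completed fails the run):
1. the jar stands released and upright in the tray (x of jar in the frame of tray between -0.05 and 0.05 m and y of jar in the frame of tray between -0.05 and 0.05 m and z of jar in the frame of tray below 0.009 m and angle between jar's own z axis and vertical below 0.1 rad and linear speed of jar below 0.03 m/s and contact force between the fingers and jar below 0.3 N), for 0.2 s.
2. the plunger is lifted out of its slot, with the head still at the starting station (value of joint plunger above 0.011 m and value of joint head between -0.3 and 0.3 rad), for 0.02 s.
At the end, for the whole second after the job is handed in: The jar stands on the tray's floor, upright within 0.1 rad, its axis within 50 mm of the tray's centre along both of its sides, at rest; the middle of the board is within 12 mm of straight above the centre of the light, the head is at rest and the plunger is home to 2 mm (x of jar in the frame of tray between -0.05 and 0.05 m and y of jar in the frame of tray between -0.05 and 0.05 m and z of jar in the frame of tray below 0.009 m and angle between jar's own z axis and vertical below 0.1 rad and linear speed of jar below 0.03 m/s and horizontal distance between board and light below 0.012 m and value of joint plunger below 0.002 m and velocity of joint head between -0.05 and 0.05 rad/s); the robot touches nothing.
It fails at once if the jar is tipped by more than 0.6 rad (angle between jar's own z axis and vertical above 0.6 rad).
It fails at once if the jar is dropped: it moves faster than 0.6 m/s (a fall of about 20 mm) without being held (linear speed of jar above 0.6 m/s and contact force between the fingers and jar below 0.1 N).
It fails at once if the spare jar or the motor is moved by more than 30 mm (distance of any of spare_jar, motor from where it was at the start of the episode above 0.03 m).
It also fails if it takes over 56 s, if anything falls off the work surface, if the arm or the gripper's body presses on something with over 40 N, if the wrist force passes 120 N, or if a joint passes its speed limit or range.

## Robot

A 6-joint arm with a two-finger parallel gripper is mounted at the origin on the work surface. World frame = base frame: x ahead of the robot, y to its left, z up, the work surface at z = 0. Lengths are in m, angles in rad, forces in N, time in s.
With the tool pointing down it reaches from about 0.35 to 0.975 m from the base axis. Payload 4.9 kg.
Tool frame: the origin (TCP) lies midway between the tips of the shut fingers; the grasp point (between the pads) lies 19 mm behind it (ctrl.hold_point_z is the distance from the TCP to the grasp point, in m); z points along the fingers, y is the line along which they close (so a half turn about z gives the same grasp; the last joint's range is limited). The gripper opens to 85 mm and grips with 20 to 120 N. Pads are 22 mm wide; open, the fingers measure 114 mm over their backs; the gripper's body (76 mm by 85 mm) begins 54 mm behind the grasp point. The pads swing forward as they close: fully open they stand 13 mm farther back than shut.
Start: joints at [1.137, 0.053, 1.613, -0, 1.476, -0.119], TCP at [0.194, 0.594, 0.231] pointing down, gripper open.
Joint ranges: [-3.01, 3.01], [-1.01, 2.22], [0.06, 2.58], [-1.02, 4.17], [0.09, 2.62], [-3.14, 3.14]. Speed limits (rad/s): [2.57, 2.57, 3.14, 3.14, 3.14, 3.14].

## Interface

Orientations are given as a rotation vector (axis times angle).
In Python, from station import status, viewer, finish_job, ctrl gives the robot as it stands.
- The arm moves only by the shell command python3 -m jog 'ROWS' [FORCE]. ROWS is JSON, a list of rows, each a list of 7 numbers: the turn, a rotation vector about the tool's x, y, z each as a share of 5 degrees, from -1 to 1, then the shift along the tool's x, y, z each as a share of 30 mm, from -1 to 1, then the opening, from -1 (shut) to 1 (fully open). A call has 1 to 5 rows; each row shifts and turns the commanded pose from where the row before left it, along the tool's axes as they then stand; what a row does not reach is not made up. A row lasts 1/8 s, in which the tool goes at most 62.5 mm and 10.7 degrees, less where a joint would pass 70% of its speed; a pose out of reach is approached as far as the arm can. A call with a number of a shift or a turn outside -1 to 1 is refused whole. A call with a gripper value outside its range is refused whole. The fingers move at their own pace and stop on an object; FORCE is the grip in N (left out, the last holds). Time passes only in rows, so rows that do not move let the fingers close. It gives the time, the measured TCP pose, the force, the opening and the grip force at its end, in the units of the state.
- status.get_obs(): the state, without advancing time (a new reading comes with each control period).
- viewer.get_image(name): name is "scene" or "top" or "wrist"; returns a dict with "img" (480x640x3 uint8, red, green, blue), "fovy" (degrees; the focal length in pixels is half the picture's height over the tangent of half this angle, whatever the lens; pixels are square), "cx", "cy" (the principal point, pixels), "distortion" ([k1, k2, p1, p2, k3] as OpenCV has them; the pictures are not rectified), "rvec" (rotation vector, rad) and "tvec" (3), from world to camera coordinates, as OpenCV has them. Camera axes: x right, y down, z forward; pixel columns grow to the right and rows downward; lengths in m; the calibration is good to about 2 mm. A picture is of the moment at which its call begins. There is no depth.
- finish_job(): hands the job in; it is judged then, once.
The state is a dict: "t": time; "q": joint angles; "dq": joint speeds; "effort": joint torques, N m; "tool_pos": TCP position; "tool_rot": TCP orientation; "contact_force": force on the tool from outside, world axes, zero at the start; "wrist_torque": the same for the moment, N m; "opening": finger opening in m; "grip_force": force on a finger pad.
Only numpy, scipy, OpenCV 4.12 (cv2) and the standard library are available. Lean on these libraries where they do the work, as an engineer would, in place of code of your own. Each camera call takes 0.05 s, during which the arm holds its last target. There are 200 camera calls.

## Working session

There is one attempt and no reset: what is moved stays moved. The work goes in short steps, Python scripts to look and compute and a shell command to move; the robot and the scene stay as the last step left them, time stands still between calls to the robot, and variables do not carry over. Pictures are saved under pics/ and viewed, at most 10 in all, crops included, and the job is handed in when it is done.

```bash
mkdir -p pics; cat > h.py <<'E'
import numpy as np, cv2, pickle
from station import status, viewer
def grab(n):
    d=viewer.get_image(n); pickle.dump(d,open(f'pics/{n}.pkl','wb')); return d
def load(n): return pickle.load(open(f'pics/{n}.pkl','rb'))
def KD(d):
    f=240/np.tan(np.radians(d['fovy'])/2)
    return np.array([[f,0,d['cx']],[0,f,d['cy']],[0,0,1.]]),np.array(d['distortion'],float)
def ray(d,uv):
    K,D=KD(d); R=cv2.Rodrigues(np.array(d['rvec'],float))[0]; t=np.array(d['tvec'],float)
    p=cv2.undistortPoints(np.array(uv,float).reshape(-1,1,2),K,D).reshape(-1,2)
    return -R.T@t, np.c_[p,np.ones(len(p))]@R
def onplane(d,uv,z):
    c,r=ray(d,uv); return c+r*((z-c[2])/r[:,2])[:,None]
def proj(d,P):
    K,D=KD(d); return cv2.projectPoints(np.array(P,float).reshape(-1,1,3),np.array(d['rvec'],float),np.array(d['tvec'],float),K,D)[0].reshape(-1,2)
E
python3 - <<'E'
from h import *
for n in('scene','top'):
    d=grab(n); cv2.imwrite(f'pics/{n}0.png',d['img'][:,:,::-1]); print(n,ray(d,[320,240]),d['fovy'])
o=status.get_obs(); print(o)
E
```

```text
scene (array([1.06977182, 0.220874  , 0.84177603]), array([[-0.53600933, -0.2033306 , -0.81963665]])) 51.91978723917907
top (array([0.4389249 , 0.00956574, 1.12592645]), array([[ 0.1275976 , -0.02077048, -0.99168065]])) 52.713480824553315
{'t': 0.1, 'q': array([ 1.13703651e+00,  5.32974944e-02,  1.61413682e+00,  1.13341216e-05,
        1.47603349e+00, -1.18999171e-01]), 'dq': array([ 1.80558833e-03, -2.66328600e-05, -4.15817708e-03,  2.63038712e-04,
       -7.97960088e-04, -1.53891769e-03]), 'effort': array([-4.72209237e-06, -3.94904459e+01, -3.71362638e+01, -2.33387764e-04,
        4.01508223e-03,  1.87868494e-06]), 'tool_pos': array([0.19325049, 0.59378008, 0.23019372]), 'tool_rot': array([-4.92305940e-01, -3.10224892e+00,  2.82840153e-03]), 'contact_force': array([-0.43324226, -0.15778148, -0.06674272]), 'wrist_torque': array([-0.04019256, -0.00736681, -0.01380149]), 'grip_force': 0.0, 'opening': 0.08496028833125652}
```

View pics/top0.png

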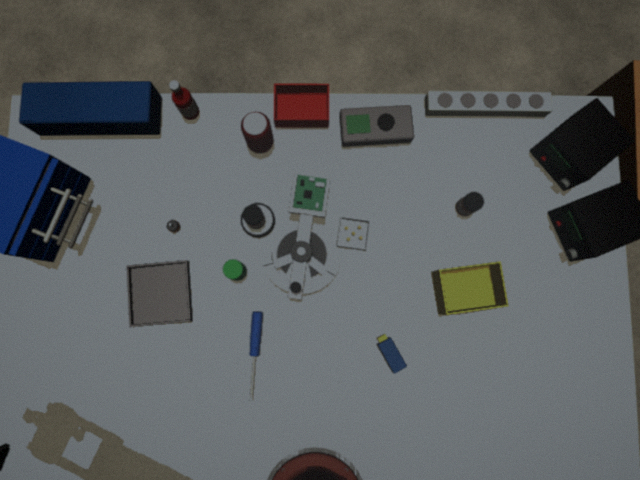

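View pics/scene0.png

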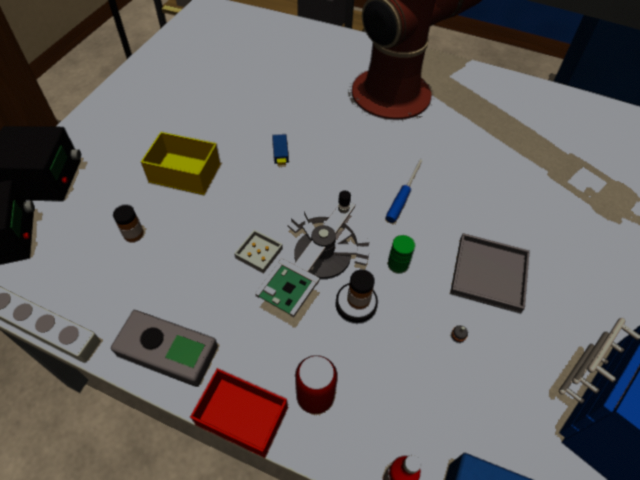

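The top view shows three jar-like things:
- An amber jar with a black cap on the light's ring at (254,215).
- An identical jar on bare bench at (469,204).
- A green jar at (234,269).

The one on the light fits the description. The tray is the grey square at (160,293), the motor is at (173,226), the board at (309,195), the pivot at (301,252) and the knob at (296,287). I'll confirm with an enlarged crop and measure.

```bash
python3 - <<'E'
from h import *
t=load('top'); s=load('scene')
a=t['img'][165:325,120:350]; b=s['img'][180:330,250:540]
c1=cv2.resize(a,None,fx=3.4,fy=3.4,interpolation=cv2.INTER_CUBIC)
cv2.imwrite('pics/crop_top.png',c1[:,:,::-1])
c2=cv2.resize(b,None,fx=2.7,fy=2.7,interpolation=cv2.INTER_CUBIC)
cv2.imwrite('pics/crop_scene.png',c2[:,:,::-1]); print(c1.shape,c2.shape)
for n,uv,z in [('jarcap',[254,215],.095),('light',[257,220],.02),('knob',[296,287],.113),('pivot',[301,252],.065),('board',[309,195],.067),('spare',[469,204],.075),('motor',[173,226],.036),('green',[234,269],.07)]:
    print(n,onplane(t,[uv],z)[0].round(3))
print('tray',onplane(t,[[127,264],[189,261],[192,322],[130,326]],.022).round(3))
E
```

```text
(544, 782, 3) (405, 783, 3)
jarcap [0.626 0.13  0.095]
light [0.628 0.132 0.02 ]
knob [0.471 0.039 0.113]
pivot [0.549 0.029 0.065]
board [0.676 0.012 0.067]
spare [ 0.655 -0.344  0.075]
motor [0.611 0.322 0.036]
green [0.511 0.175 0.07 ]
tray [[0.526 0.428 0.022]
 [0.533 0.286 0.022]
 [0.395 0.275 0.022]
 [0.385 0.416 0.022]]
```

View pics/crop_top.png

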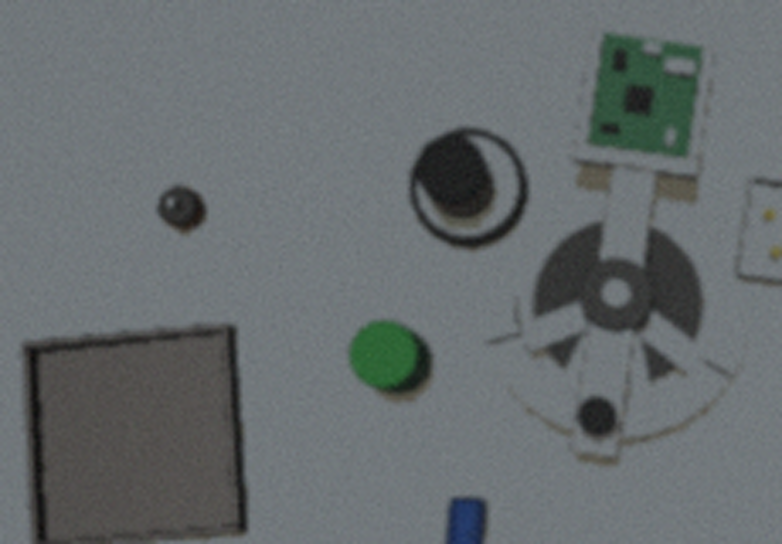

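View pics/crop_scene.png

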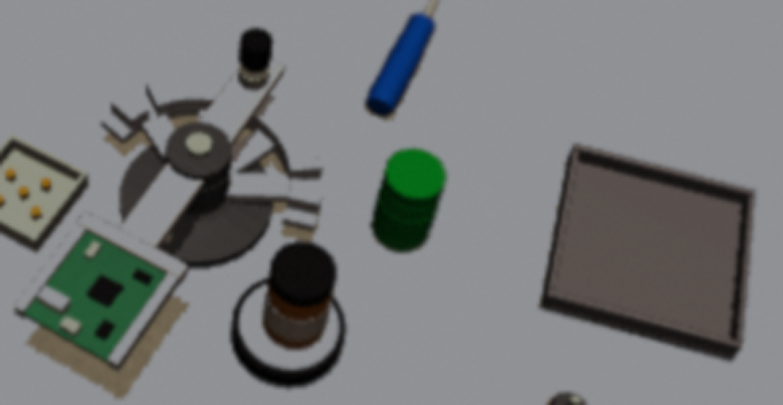

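The crops confirm it: the amber, black-capped jar stands on the white ring at top-view pixel (252,214), with its cap at scene pixel (362,279). The tray is empty. Now I'll refine using both views.

```bash
python3 - <<'E'
from h import *
t=load('top'); s=load('scene')
def cr(d,uv,z): return onplane(d,[uv],z)[0].round(4)
T=lambda u,v:[120+u/3.4,165+v/3.4]; S=lambda u,v:[250+u/2.7,180+v/2.7]
print('jar',cr(t,T(451,168),.095),cr(s,S(303,268),.095))
print('light',cr(t,T(469,184),.02),cr(s,S(290,329),.02))
print('knob',cr(t,T(597,414),.113),cr(s,S(256,40),.113))
k=cr(t,T(597,414),.113)
print('board',cr(t,T(648,103),.065),cr(s,S(102,291),.065))
print('pivot',cr(t,T(617,292),.075),cr(s,S(199,142),.075))
print('green',cr(t,T(385,355),.075),cr(s,S(415,173),.075))
for n,d,M in(('t',t,lambda r,g,b:(g>1.4*r)&(g>1.3*b)),):
    i=d['img'].astype(int); m=M(*i.transpose(2,0,1)).astype('uint8')
    N,l,st,c=cv2.connectedComponentsWithStats(m)
    for j in range(1,N):
        if st[j,4]>150: print(st[j],c[j],cr(d,c[j],.067))
q=proj(s,[[.456,.351,.022]]);print(q, cr(s,S(647,250),.01))
E
```

```text
jar [0.6272 0.1333 0.095 ] [0.6293 0.1359 0.095 ]
light [0.6299 0.1298 0.02  ] [0.6347 0.1357 0.02  ]
knob [0.471  0.0395 0.113 ] [0.4757 0.043  0.113 ]
board [0.6761 0.0081 0.065 ] [0.6818 0.0155 0.065 ]
pivot [0.5502 0.028  0.075 ] [0.5495 0.0305 0.075 ]
green [0.5098 0.176  0.075 ] [0.5135 0.1798 0.075 ]
[347 115  23  19 382] [357.93455497 123.58376963] [ 0.8429 -0.0998  0.067 ]
[294 176  30  34 461] [308.25813449 194.27114967] [0.678  0.0133 0.067 ]
[223 260  22  20 327] [233.16819572 269.12844037] [0.5109 0.1775 0.067 ]
[[489.99770056 265.68731475]] [0.4636 0.3555 0.01  ]
```

Both views agree to about 5 mm. Averaged positions:

| Thing | x (m) | y (m) |
|---|---|---|
| jar | 0.6285 | 0.1345 |
| pivot | 0.550 | 0.029 |
| knob | 0.473 | 0.041 |
| tray | 0.460 | 0.352 |

The light is at the +60° station. First I'll square the tool with the world (tool x = world y, tool y = world x).

```bash
python3 -m jog '[[0,0,1,0,0,0,1],[0,0,1,0,0,0,1],[0,0,1,0,0,0,1],[0,0,1,0,0,0,1],[0,0,1,0,0,0,1]]' 30 >/dev/null
python3 -m jog '[[0,0,1,0,0,0,1],[0,0,1,0,0,0,1],[0,0,1,0,0,0,1],[0,0,1,0,0,0,1],[0,0,1,0,0,0,1]]' >/dev/null
python3 -m jog '[[0,0,1,0,0,0,1],[0,0,1,0,0,0,1],[0,0,1,0,0,0,1],[0,0,1,0,0,0,1],[0,0,0.4,0,0,0,1]]'
python3 - <<'E'
from h import *
from scipy.spatial.transform import Rotation as R
print(R.from_rotvec(status.get_obs()['tool_rot']).as_matrix().round(3))
E
```

```text
t: 1.98
tool_pos: [0.1934, 0.594, 0.2306]
tool_rot: [2.223, 2.219, -0.002]
contact_force: [0.7, 0.8, -0.3]
opening: 0.0849
grip_force: 0.0
[[ 0.002  1.    -0.   ]
 [ 1.    -0.002 -0.001]
 [-0.001 -0.    -1.   ]]
```

```bash
for i in 1; do
python3 -m jog '[[0,0,0,-0.76,0.72,0,1],[0,0,0,-0.76,0.72,0,1],[0,0,0,-0.76,0.72,0,1],[0,0,0,-0.76,0.72,0,1],[0,0,0,-0.76,0.72,0,1]]' >/dev/null
python3 -m jog '[[0,0,0,-0.76,0.72,0,1],[0,0,0,-0.76,0.72,0,1],[0,0,0,-0.76,0.72,0,1],[0,0,0,-0.76,0.72,0,1],[0,0,0,-0.76,0.72,0,1]]' >/dev/null
python3 -m jog '[[0,0,0,-0.76,0.72,0,1],[0,0,0,-0.76,0.72,0,1],[0,0,0,-0.76,0.72,0,1],[0,0,0,-0.76,0.72,0,1],[0,0,0,-0.76,0.72,0,1]]' >/dev/null
python3 -m jog '[[0,0,0,-0.76,0.72,0,1],[0,0,0,-0.76,0.72,0,1],[0,0,0,-0.76,0.72,0,1],[0,0,0,-0.76,0.72,0,1],[0,0,0,-0.76,0.72,0,1]]' >/dev/null
done
python3 -m jog '[[0,0,0,0,0,0,1],[0,0,0,0,0,0,1]]'
python3 - <<'E'
from h import *
d=grab('wrist'); im=d['img'][:,:,::-1].copy(); print(ray(d,[320,240]))
for p,c in (([.6285,.1345,.095],(0,0,255)),([.473,.041,.113],(255,0,0)),([.63,.1314,.02],(0,255,0))):
    q=proj(d,p)[0]; print(q); cv2.drawMarker(im,tuple(int(v) for v in np.clip(q,-2000,2000)),c,0,16,1)
cv2.imwrite('pics/w1.png',im)
E
```

```text
t: 4.72
tool_pos: [0.6248, 0.1383, 0.2309]
tool_rot: [-2.221, -2.22, 0.001]
contact_force: [-0.1, 0.3, -0.4]
opening: 0.0853
grip_force: 0.0
(array([0.62454332, 0.21506844, 0.37210096]), array([[-0.00543069, -0.29962999, -0.95404866]]))
[326.74433311 232.45715207]
[142.54948832 344.9766543 ]
[327.2171171  214.89528781]
```

View pics/w1.png

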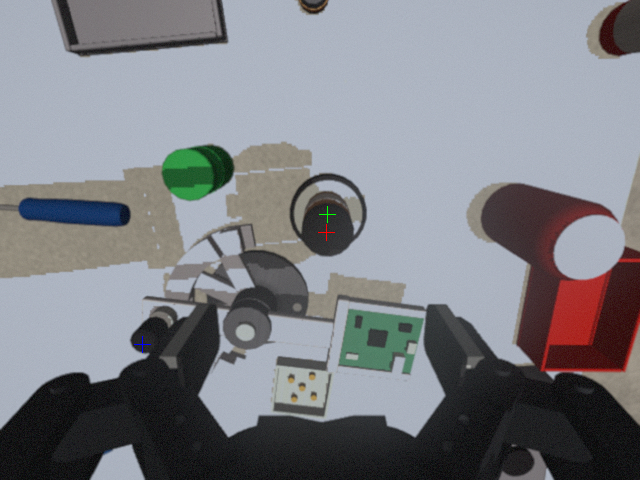

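In the wrist view the cap is centred at (327,231), which matches the estimate within 1 px. The knob top is near (148,338). Going down to grasp.

```bash

python3 -m jog '[[0,0,0,-0.13,0.12,0.9,1],[0,0,0,0,0,0.9,1],[0,0,0,0,0,0.9,1],[0,0,0,0,0,0.9,1]]' >/dev/null
python3 -m jog '[[0,0,0,0,0,0.9,1],[0,0,0,0,0,0.9,1],[0,0,0,0,0,0.7,1],[0,0,0,0,0,0,1]]' 
python3 -m jog '[[0,0,0,0,0,0,-0.2],[0,0,0,0,0,0,-0.2],[0,0,0,0,0,0,-0.2],[0,0,0,0,0,0,-0.2],[0,0,0,0,0,0,-0.2]]' 30
python3 -m jog '[[0,0,0,0,0,0,-0.5],[0,0,0,0,0,0,-0.5],[0,0,0,0,0,0,-0.5]]' 30
```

```text
t: 5.78
tool_pos: [0.6269, 0.1345, 0.0461]
tool_rot: [-2.219, -2.22, 0.005]
contact_force: [0.7, 0.2, 0.1]
opening: 0.0857
grip_force: 0.0
t: 6.4
tool_pos: [0.63, 0.1342, 0.0501]
tool_rot: [2.221, 2.22, 0.003]
contact_force: [-0.4, -0.1, 5.1]
opening: 0.0429
grip_force: 31.3
t: 6.78
tool_pos: [0.63, 0.1342, 0.0501]
tool_rot: [2.221, 2.22, 0.003]
contact_force: [-1.2, 0.6, 6.1]
opening: 0.0428
grip_force: 31.3
```

```bash

python3 -m jog '[[0,0,0,0,0,-0.4,-0.5],[0,0,0,0,0,-0.6,-0.5],[0,0,0,0,0,-0.7,-0.5],[0,0,0,0,0,-0.7,-0.5],[0,0,0,0,0,-0.4,-0.5]]' 30
python3 -m jog '[[0,0,0,0.4,-0.3,0,-0.5],[0,0,0,0.6,-0.46,0,-0.5],[0,0,0,0.6,-0.46,0,-0.5],[0,0,0,0.6,-0.46,0,-0.5],[0,0,0,0.6,-0.46,0,-0.5]]' >/dev/null
python3 -m jog '[[0,0,0,0.6,-0.46,0,-0.5],[0,0,0,0.6,-0.46,0,-0.5],[0,0,0,0.6,-0.46,0,-0.5],[0,0,0,0.6,-0.46,0,-0.5],[0,0,0,0.6,-0.46,0,-0.5]]' >/dev/null
python3 -m jog '[[0,0,0,0.6,-0.46,0,-0.5],[0,0,0,0.6,-0.46,0,-0.5],[0,0,0,0.3,-0.24,0,-0.5],[0,0,0,0,0,0,-0.5],[0,0,0,0,0,0,-0.5]]'
python3 - <<'E'
from h import *
d=grab('wrist'); im=d['img'][:,:,::-1].copy()
o=grab('top'); cv2.imwrite('pics/c.png',np.hstack([cv2.resize(im,(400,300)),cv2.resize(o['img'][200:380,60:300,::-1].copy(),(400,300))]))
E
```

```text
t: 7.4
tool_pos: [0.6298, 0.1342, 0.1352]
tool_rot: [2.221, 2.219, 0.004]
contact_force: [0.4, 0.7, -1.3]
opening: 0.0426
grip_force: 30.9
t: 9.28
tool_pos: [0.4613, 0.3529, 0.1323]
tool_rot: [2.222, 2.22, -0.0]
contact_force: [-0.2, -0.5, -1.3]
opening: 0.043
grip_force: 30.9
```

View pics/c.png

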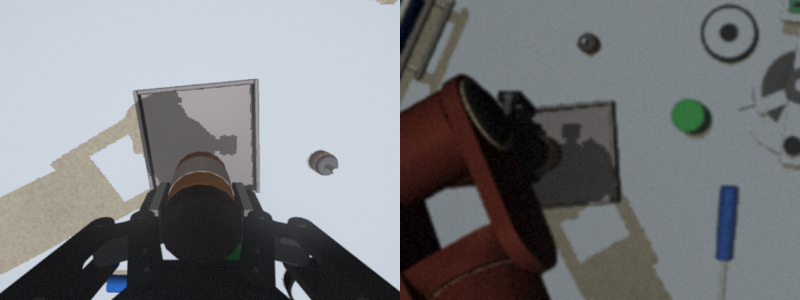

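The jar hangs upright over the tray's middle. The light is bare now, at the top right of the crop. I'll lower the last part slowly.

```bash

python3 -m jog '[[0,0,0,0,0,0.5,-0.5],[0,0,0,0,0,0.8,-0.5],[0,0,0,0,0,0.8,-0.5],[0,0,0,0,0,0.6,-0.5],[0,0,0,0,0,0.2,-0.5]]' >/dev/null
python3 -m jog '[[0,0,0,0,0,0.06,-0.5],[0,0,0,0,0,0.06,-0.5],[0,0,0,0,0,0.06,-0.5],[0,0,0,0,0,0,-0.5],[0,0,0,0,0,0,-0.5]]'
python3 -m jog '[[0,0,0,0,0,0.06,-0.5],[0,0,0,0,0,0.06,-0.5],[0,0,0,0,0,0,-0.5]]'
```

```text
t: 10.62
tool_pos: [0.4611, 0.3533, 0.0402]
tool_rot: [2.222, 2.221, 0.001]
contact_force: [0.2, 0.5, -0.9]
opening: 0.043
grip_force: 30.9
t: 11.0
tool_pos: [0.4607, 0.3531, 0.036]
tool_rot: [-2.222, -2.221, 0.001]
contact_force: [-0.6, 0.2, -0.6]
opening: 0.0427
grip_force: 30.9
```

```bash

python3 -m jog '[[0,0,0,0,0,0.04,-0.5],[0,0,0,0,0,0.0,-0.5]]'
python3 -m jog '[[0,0,0,0,0,0.04,-0.5],[0,0,0,0,0,0.0,-0.5]]'
```

```text
t: 11.25
tool_pos: [0.461, 0.3532, 0.0351]
tool_rot: [2.222, 2.221, 0.0]
contact_force: [0.0, 0.3, -1.0]
opening: 0.043
grip_force: 30.9
t: 11.5
tool_pos: [0.4611, 0.3533, 0.0351]
tool_rot: [-2.222, -2.221, 0.0]
contact_force: [-4.0, -2.2, 5.2]
opening: 0.0429
grip_force: 31.5
```

Contact (force went up to +5 N). I'll open gradually, then rise.

```bash

python3 -m jog '[[0,0,0,0,0,0,0.15],[0,0,0,0,0,0,0.25],[0,0,0,0,0,0,0.5],[0,0,0,0,0,0,1],[0,0,0,0,0,0,1]]'
python3 -m jog '[[0,0,0,0,0,-0.3,1],[0,0,0,0,0,-0.7,1],[0,0,0,0,0,-1,1],[0,0,0,0,0,-1,1],[0,0,0,0,0,-1,1]]'
python3 -m jog '[[0,0,0,0,0,-0.5,0.2],[0,0,0,0,0,0,0.2]]'
python3 - <<'E'
from h import *
d=grab('wrist'); im=d['img'][:,:,::-1].copy(); o=grab('scene')
cv2.imwrite('pics/d.png',np.hstack([cv2.resize(im,(400,300)),cv2.resize(o['img'][180:330,250:540,::-1].copy(),(400,300))]))
E
```

```text
t: 12.12
tool_pos: [0.4609, 0.3532, 0.0338]
tool_rot: [-2.222, -2.221, 0.0]
contact_force: [0.1, 1.0, 0.6]
opening: 0.0856
grip_force: 0.0
t: 12.75
tool_pos: [0.4614, 0.3535, 0.157]
tool_rot: [2.222, 2.22, 0.004]
contact_force: [0.1, 0.3, 0.4]
opening: 0.0848
grip_force: 0.0
t: 13.0
tool_pos: [0.4618, 0.3537, 0.1711]
tool_rot: [2.221, 2.22, 0.006]
contact_force: [-0.0, 0.0, -0.7]
opening: 0.0522
grip_force: 0.0
```

View pics/d.png

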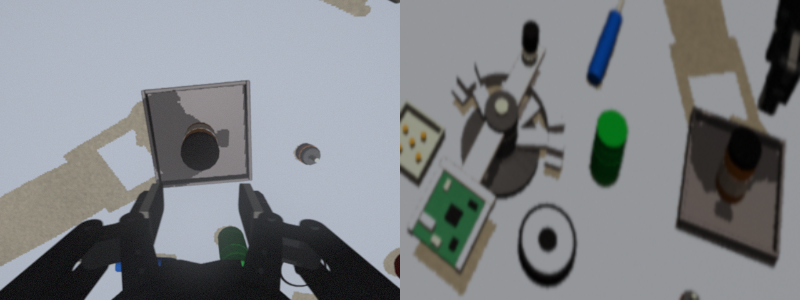

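The jar stands upright in the middle of the tray, and the light is clear. Next I'll move over the knob and turn so the fingers close tangentially.

```bash

python3 -m jog '[[0,0,0,-0.87,0.03,0,0.2],[0,0,0,-0.87,0.03,0,0.2],[0,0,0,-0.87,0.03,0,0.2],[0,0,0,-0.87,0.03,0,0.2],[0,0,0,-0.87,0.03,0,0.2]]' >/dev/null
python3 -m jog '[[0,0,0,-0.87,0.03,0,0.2],[0,0,0,-0.87,0.03,0,0.2],[0,0,0,-0.87,0.03,0,0.2],[0,0,0,-0.87,0.03,0,0.2],[0,0,0,-0.87,0.03,0,0.2]]' >/dev/null
python3 -m jog '[[0,0,0,-0.87,0.03,0,0.2],[0,0,0,-0.87,0.03,0,0.2],[0,0,-1,0,0,0,0.2],[0,0,-1,0,0,0,0.2],[0,0,-1,0,0,0,0.2]]' >/dev/null
python3 -m jog '[[0,0,-1,0,0,0,0.2],[0,0,-1,0,0,0,0.2],[0,0,-1,0,0,0,0.2],[0,0,-1,0,0,0,0.2],[0,0,-1,0,0,0,0.2]]' >/dev/null
python3 -m jog '[[0,0,-1,0,0,0,0.2],[0,0,-1,0,0,0,0.2],[0,0,-1,0,0,0,0.2],[0,0,-1,0,0,0,0.2],[0,0,-1,0,0,0,0.2]]' >/dev/null
python3 -m jog '[[0,0,-1,0,0,0,0.2],[0,0,-1,0,0,0,0.2],[0,0,-1,0,0,0,0.2],[0,0,-0.3,0,0,0,0.2],[0,0,0,0,0,0,0.2]]'
python3 - <<'E'
from h import *
from scipy.spatial.transform import Rotation as R
print(R.from_rotvec(status.get_obs()['tool_rot']).as_matrix().round(3))
d=grab('wrist'); im=d['img'][:,:,::-1].copy(); print(ray(d,[320,240]))
for p,c in (([.473,.041,.113],(0,0,255)),([.550,.029,.075],(0,255,0)),([.63,.1314,.02],(0,255,0)),([.678,.012,.067],(255,0,0))):
    q=proj(d,p)[0]; print(q); cv2.drawMarker(im,tuple(int(v) for v in np.clip(q,-2000,2000)),c,0,16,1)
cv2.imwrite('pics/w2.png',im)
E
```

```text
t: 16.85
tool_pos: [0.471, 0.04, 0.1679]
tool_rot: [-0.235, -3.131, 0.0]
contact_force: [-0.0, 0.4, -0.6]
opening: 0.0516
grip_force: 0.0
[[-0.989  0.149 -0.002]
 [ 0.149  0.989  0.   ]
 [ 0.002 -0.    -1.   ]]
(array([0.39482096, 0.0513809 , 0.3092218 ]), array([[ 0.2944333 , -0.04879307, -0.95443425]]))
[323.9023214 267.9482215]
[322.99716845 344.19267231]
[440.03859062 368.58239371]
[325.53639652 465.05121744]
```

View pics/w2.png

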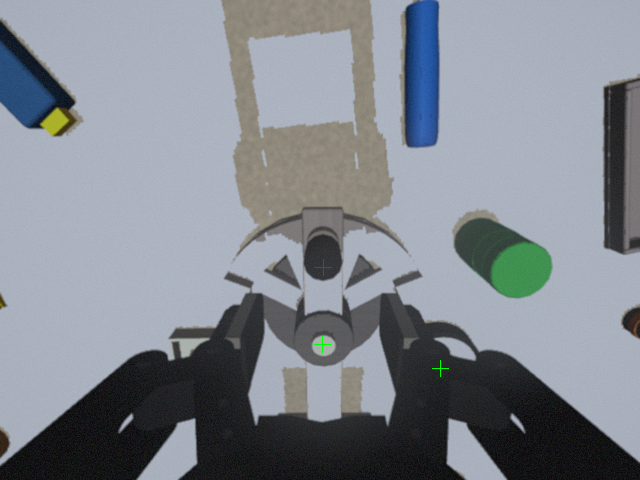

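The bar is vertical in the picture, so the tool is aligned with it. The knob top is centred near (324,262), so I'll correct by about 2 mm and go down to the knob.

```bash

python3 -m jog '[[0,0,0,0.06,0.05,0.5,0.2],[0,0,0,0,0,0.8,0.2],[0,0,0,0,0,0.8,0.2],[0,0,0,0,0,0.5,0.2],[0,0,0,0,0,0.26,0.2]]'
python3 -m jog '[[0,0,0,0,0,0,-0.1],[0,0,0,0,0,0,-0.2],[0,0,0,0,0,0,-0.3],[0,0,0,0,0,0,-0.7],[0,0,0,0,0,0,-0.7]]' 40
python3 -m jog '[[0,0,0,0,0,0,-0.7],[0,0,0,0,0,0,-0.7]]' 40
```

```text
t: 17.52
tool_pos: [0.4693, 0.0418, 0.0817]
tool_rot: [-0.234, -3.131, 0.0]
contact_force: [-0.2, -0.5, 0.7]
opening: 0.0514
grip_force: 0.0
t: 18.15
tool_pos: [0.4706, 0.0415, 0.0841]
tool_rot: [0.234, 3.132, -0.001]
contact_force: [-0.9, -0.7, 6.4]
opening: 0.0225
grip_force: 39.4
t: 18.4
tool_pos: [0.4706, 0.0415, 0.0841]
tool_rot: [0.234, 3.132, -0.001]
contact_force: [-1.0, -1.0, 5.5]
opening: 0.0224
grip_force: 39.4
```

```bash

python3 -m jog '[[0,0,0,0,0,-0.12,-0.7],[0,0,0,0,0,-0.12,-0.7],[0,0,0,0,0,-0.12,-0.7]]' 40
python3 -m jog '[[0,0,0,0,0,-0.1,-0.7],[0,0,0,0,0,-0.1,-0.7],[0,0,0,0,0,0,-0.7]]'
```

```text
t: 18.77
tool_pos: [0.4704, 0.0415, 0.0933]
tool_rot: [0.234, 3.131, -0.0]
contact_force: [4.9, -1.7, -6.4]
opening: 0.0226
grip_force: 39.4
t: 19.15
tool_pos: [0.4703, 0.0415, 0.0991]
tool_rot: [0.234, 3.131, -0.0]
contact_force: [6.3, -1.7, -7.8]
opening: 0.0223
grip_force: 39.5
```

Lifted 15 mm and the spring force shows in the reading. Now the arc: 5° per row in the tool frame, starting with 3 rows as a check.

```bash

python3 -m jog '[[0,0,-1,-0.01,-0.232,0,-0.7],[0,0,-1,-0.01,-0.232,0,-0.7],[0,0,-1,-0.01,-0.232,0,-0.7],[0,0,0,0,0,0,-0.7]]'
cat > a.py <<'E'
from h import *
from scipy.spatial.transform import Rotation as R
o=status.get_obs(); m=R.from_rotvec(o['tool_rot']).as_matrix(); p=np.array([.549,.0296]); v=o['tool_pos'][:2]-p
h=np.degrees(np.arctan2(v[1],v[0]))%360-171.4
print('r',np.hypot(*v),'head',h,'toolturn',np.degrees(np.arctan2(m[1,0],m[0,0]))%360-171.4,'F tool',(m.T@o['contact_force']).round(1),o['tool_pos'])
E
python3 a.py
```

```text
t: 19.65
tool_pos: [0.4699, 0.0205, 0.0989]
tool_rot: [-0.176, 3.135, -0.0]
contact_force: [4.8, -1.2, -8.4]
opening: 0.0226
grip_force: 39.6
r 0.07959613324944334 head 15.151195133331981 toolturn 15.031356002519203 F tool [-4.6 -1.8  8.4] [0.4699236  0.0205188  0.09892151]
```

Tracking cleanly. I'll continue the remaining 45°.

```bash

python3 -m jog '[[0,0,-1,-0.01,-0.232,0,-0.7],[0,0,-1,-0.01,-0.232,0,-0.7],[0,0,-1,-0.01,-0.232,0,-0.7],[0,0,-1,-0.01,-0.232,0,-0.7]]' >/dev/null; python3 a.py
python3 -m jog '[[0,0,-1,-0.01,-0.232,0,-0.7],[0,0,-1,-0.01,-0.232,0,-0.7],[0,0,-1,-0.01,-0.232,0,-0.7],[0,0,-1,-0.01,-0.232,0,-0.7]]' >/dev/null; python3 a.py
python3 -m jog '[[0,0,-1,-0.01,-0.232,0,-0.7],[0,0,0,0,0,0,-0.7],[0,0,0,0,0,0,-0.7]]'; python3 a.py
```

```text
r 0.07986505918463749 head 35.02835439694232 toolturn 35.15287674004796 F tool [-4.5 -3.5  7.7] [ 0.47748151 -0.00594621  0.09872019]
r 0.08024871770281548 head 55.06685059233047 toolturn 55.128763246693296 F tool [-1.2 -6.4  7.8] [ 0.49372676 -0.02857839  0.09852003]
t: 21.02
tool_pos: [0.499, -0.0333, 0.0986]
tool_rot: [1.362, -2.831, 0.002]
contact_force: [4.4, -4.8, -7.2]
opening: 0.0226
grip_force: 39.8
r 0.08036262840940799 head 60.147779360636804 toolturn 59.97211139295359 F tool [ 1.  -6.4  7.2] [ 0.49902555 -0.03333414  0.09855377]
```

Now I'll lower while watching the force.

```bash

python3 -m jog '[[0,0,0,0,0,0.1,-0.7],[0,0,0,0,0,0.1,-0.7],[0,0,0,0,0,0,-0.7]]'; python3 a.py
python3 -m jog '[[0,0,0,0,0,0.06,-0.7],[0,0,0,0,0,0.06,-0.7],[0,0,0,0,0,0,-0.7]]'; python3 a.py
```

```text
t: 21.4
tool_pos: [0.4992, -0.0335, 0.0928]
tool_rot: [1.362, -2.831, 0.003]
contact_force: [4.3, -4.7, -6.9]
opening: 0.0224
grip_force: 39.9
r 0.08035606131514876 head 60.30403719525967 toolturn 59.98591167404416 F tool [ 1.  -6.2  6.9] [ 0.49920144 -0.03346505  0.09280514]
t: 21.78
tool_pos: [0.4998, -0.0339, 0.0897]
tool_rot: [-1.363, 2.83, -0.006]
contact_force: [5.5, -5.9, -7.5]
opening: 0.0224
grip_force: 39.8
r 0.08031354683622395 head 60.833697355382014 toolturn 60.02591394255782 F tool [ 1.2 -8.   7.6] [ 0.49981259 -0.03388909  0.08967256]
```

At 5.6 mm lift the spring still pulls, so the pin is entering the slot. I'll continue down.

```bash

python3 -m jog '[[0,0,0,0,0,0.06,-0.7],[0,0,0,0,0,0.06,-0.7],[0,0,0,0,0,0,-0.7]]'; python3 a.py
python3 -m jog '[[0,0,0,0,0,0.04,-0.7],[0,0,0,0,0,0.02,-0.7],[0,0,0,0,0,0,-0.7]]'; python3 a.py
```

```text
t: 22.15
tool_pos: [0.5, -0.0341, 0.0866]
tool_rot: [-1.363, 2.83, -0.006]
contact_force: [4.6, -7.1, -3.4]
opening: 0.0224
grip_force: 40.1
r 0.0803507978149582 head 61.02845663365318 toolturn 60.03814841458845 F tool [ 2.7 -8.   3.4] [ 0.50000597 -0.03408545  0.08660168]
t: 22.52
tool_pos: [0.5001, -0.0341, 0.0852]
tool_rot: [-1.363, 2.83, -0.006]
contact_force: [3.1, -7.0, -2.5]
opening: 0.0228
grip_force: 40.3
r 0.08034650641396592 head 61.099069216508184 toolturn 60.039407059531726 F tool [ 3.5 -6.8  2.5] [ 0.50008711 -0.03414237  0.08519145]
```

The slot is guiding the head. I'll release and back off upward, then check.

```bash

python3 -m jog '[[0,0,0,0,0,0,-0.3],[0,0,0,0,0,0,0],[0,0,0,0,0,0,0.3],[0,0,0,0,0,0,0.4],[0,0,0,0,0,0,0.4]]'
python3 -m jog '[[0,0,0,0,0,-0.3,0.4],[0,0,0,0,0,-0.7,0.4],[0,0,0,0,0,-1,0.4],[0,0,0,0,0,-1,0.4],[0,0,0,0,0,0,0.4]]'
python3 - <<'E'
from h import *
d=grab('wrist'); im=d['img'][:,:,::-1].copy(); s=grab('scene'); t=grab('top')
for p,c in (([.4991,-.0329,.113],(0,0,255)),):
    cv2.drawMarker(im,tuple(int(v) for v in proj(d,p)[0]),c,0,16,1)
cs=cv2.resize(s['img'][180:330,230:430,::-1].copy(),(400,300),interpolation=2)
ct=cv2.resize(t['img'][170:320,200:400,::-1].copy(),(400,300),interpolation=2)
cv2.imwrite('pics/e.png',np.vstack([np.hstack([cs,ct]),np.hstack([cv2.resize(im,(400,300)),cv2.resize(im[180:360,200:440],(400,300))])]))
i=t['img'].astype(int);r,g,b=i.transpose(2,0,1)
N,l,st,c=cv2.connectedComponentsWithStats(((g>1.4*r)&(g>1.3*b)).astype('uint8'))
for j in range(1,N):
    if st[j,4]>80: print(st[j],onplane(t,[c[j]],.067).round(4))
E
```

```text
t: 23.15
tool_pos: [0.4991, -0.0325, 0.0849]
tool_rot: [1.364, -2.83, -0.0]
contact_force: [-0.3, 0.4, -0.1]
opening: 0.06
grip_force: 0.0
t: 23.78
tool_pos: [0.5012, -0.033, 0.1787]
tool_rot: [-1.362, 2.825, -0.007]
contact_force: [0.6, -0.1, 0.8]
opening: 0.0599
grip_force: 0.0
[347 115  23  18 381] [[ 0.8429 -0.1     0.067 ]]
[234 201  41  34 477] [[0.628  0.1318 0.067 ]]
[223 260  22  20 324] [[0.511  0.1777 0.067 ]]
```

View pics/e.png

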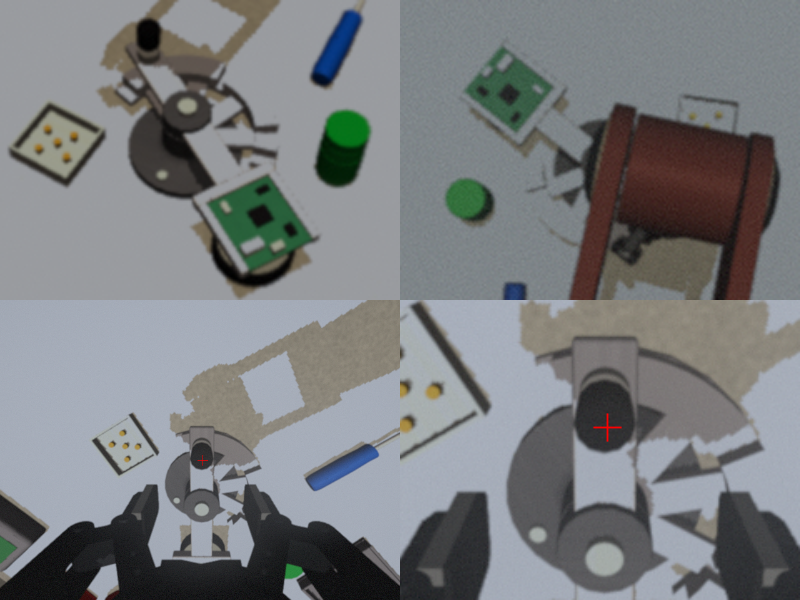

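The board sits over the light: its green centroid is at (0.628, 0.132) and the light at about (0.631, 0.132). To check the plunger is home, I'll compare the knob's scene pixel now with the locked start.

```bash
python3 - <<'E'
from h import *
s=load('scene')
R0,R1=[.470,.0415],[.4991,-.0329]
for n,xy,f in(('start',R0,'pics/scene0.png'),('now',R1,None)):
    im=cv2.imread(f)if f else s['img'][:,:,::-1]
    P=[proj(s,[*xy,z])[0] for z in(.113,.118,.124)]; c=P[0].astype(int)
    g=im[c[1]-20:c[1]+25,c[0]-14:c[0]+15].max(2); m=(g<40).astype('uint8')
    N,l,st,ce=cv2.connectedComponentsWithStats(m); j=1+st[1:,4].argmax()
    print(n,'pred',np.round(P,1).tolist(),'centroid-pred',(ce[j]+c-[14,20]-P[0]).round(2),'top',st[j,1]+c[1]-20-P[0][1],'size',st[j])
E
```

```text
start pred [[345.1, 192.5], [345.3, 190.8], [345.5, 188.8]] centroid-pred [-0.96  5.96] top -1.5056617180998728 size [  8  19  11  16 144]
now pred [[304.0, 191.2], [304.0, 189.5], [303.9, 187.5]] centroid-pred [-0.09  6.09] top -1.2278137105844849 size [ 10  19  11  16 150]
```

The knob's offset matches the locked start within 0.3 px (under 1 mm), so the plunger is home. The gripper is clear of everything.

```bash
python3 -c "
from station import finish_job
print(finish_job())"
```

```text
the job is handed in; nothing more can be done
None
```

I handed the job in at about 24 s of the 56 s: the jar stands upright in the tray, the board is over the light (about 3 mm off centre in the top view) with the plunger home, and the spare jar and motor were left alone; no verdict came back.

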